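# Shim the rocking test stand

### The job

The valve test stand rocks because one of its four feet has lost its rubber pad, so a bare brass stud hangs clear of the bench. Push the orange wedge along the bench, thin end first, in under that stud until it just takes up the load: the stand must sit level with the wedge and all three rubber feet bearing, not be jacked up. Then press down on that corner of the base plate with a fingertip to check that it no longer gives, and take the hand away; do not pick up the wedge, shove the stand along, or disturb the other things on the bench.

Things in the scene. Friction and masses are not known exactly. Their poses are not given: they have to be found in the camera images.
- stand: Valve test stand, about 3 kg: aluminium base plate 180 mm (its x) by 240 mm (its y), 10 mm thick, top 30 mm and underside 20 mm above the bench, on four feet. Manifold with pressure gauge (to 165 mm high), silver valve and toggle clamp stand towards its -x and +y sides. Loose; rocks when the bare corner is pressed with about 5 N. Origin: on the bench below the plate's centre, z up.
- foot_robot_right: Black domed rubber foot, 24 mm across, under the plate at x -78, y -108 mm in the stand's frame. Origin: its lower end, on the bench. The rubber gives about 0.07 mm per newton.
- foot_robot_left: Same rubber foot, at x -78, y +108 mm in the stand's frame.
- foot_far_left: Same rubber foot, at x +78, y +108 mm in the stand's frame.
- bare_stud: The short foot: bare brass stud, 16 mm across with a domed lower end, at x +78, y -108 mm in the stand's frame (the corner towards the wedge, away from the robot), 12 mm in from both plate edges. Origin: on the bench plane below the stud's axis.
- stud_end (a point): Lowest point of the bare stud, about 7 mm above the bench while nothing supports it. The wedge first meets it with the wedge's origin about 12 mm short of the stud's axis and bears well with its origin from 6 mm short to 5 mm beyond.
- bare_corner_top (a point): Point on the plate's top face straight above the bare stud, marked by a small dark flush screw head; press here.
- wedge: Loose orange plastic wedge with red ribs, 110 mm long, 36 mm wide, 60 g, tapering from 16 mm at its thick end (its -x) to 2 mm at its thin end (its +x). Origin: centre of its flat underside. Starts on the bench on the stand's -y side, thin end roughly towards the stud, out of line by up to 25 mm and 0.3 rad.
- wedge_thin_end (a point): Middle of the wedge's thin edge, on the bench.
- wedge_thick_end (a point): Middle of the wedge's upright thick end face, 8 mm above the bench: the face to push on. A free slide takes under 2 N; as the load comes on the push rises to 5 to 12 N, and higher only when it jacks the stand up and a rubber foot comes off the bench.
- glue_bottle: Bystander: red bottle with orange nozzle, 38 mm across, 118 mm high, standing. Origin: centre of its underside.
- coil: Bystander: black solenoid coil, 36 x 36 x 30 mm with a plug block on its -x side. Origin: underside, centre of the square part.
- socket: Bystander: steel socket, 24 mm across, 45 mm high, standing. Origin: centre of its underside.
Mind the look-alikes: they are no part of the job. There is more than one size of the wedge; the one meant has the size given above.

How it is judged:
By the outcome, as a careful person would: the job done as asked, in the order asked, and still so for the second after the job is handed in, with the robot touching nothing.
It also fails if it takes over 54 s, if anything falls off the work surface, if the arm or the gripper's body presses on something with over 40 N, if the wrist force passes 120 N, or if a joint passes its speed limit or range.

### The arm

A 6-joint arm with a two-finger parallel gripper is mounted at the origin on the work surface. World frame = base frame: x ahead of the robot, y to its left, z up, the work surface at z = 0. Lengths are in mm, angles in rad, forces in N, time in s.
With the tool pointing down it reaches from about 375 to 975 mm from the base axis. Payload 3.8 kg.
Tool frame: the origin (TCP) lies midway between the tips of the shut fingers; the grasp point (between the pads) lies 19 mm behind it; z points along the fingers, y is the line along which they close (so a half turn about z gives the same grasp; the last joint's range is limited). The gripper opens to 88 mm and grips with 3 to 60 N. Pads are 18 mm wide; open, the fingers measure 123 mm over their backs; the gripper's body (75 mm by 187 mm) begins 45 mm behind the grasp point.
Start: joints at [-0.037, 0.264, 1.604, -0, 1.274, -0.037], TCP at [674.995, -0.002, 238.706] pointing down, gripper open.
Joint ranges: [-2.63, 2.63], [-0.94, 2.18], [0.31, 2.57], [-1.31, 4.45], [0, 2.66], [-2.55, 2.55]. Speed limits (rad/s): [2.57, 2.57, 3.14, 3.14, 3.14, 3.14].

### API

Orientations are given as [roll, pitch, yaw] about the fixed x, y, z axes, in that order (R = Rz(yaw) Ry(pitch) Rx(roll)).
In Python, from cell import bot gives the robot as it stands. The module is installed in compiled form; this text tells all that it offers.
- The arm moves only by the shell command python3 -m pendant 'ROWS' [OPENING] [FORCE]. ROWS is JSON, one flat list of numbers, 4 for each row, row after row: the shift along the tool's x, y, z in cm, then the turn about the tool's z in rad. In form: [dx, dy, dz, yaw, dx, dy, dz, yaw, ...]. A call has exactly 5 rows; each row shifts and turns the commanded pose from where the row before left it, along the tool's axes as they then stand; what a row does not reach is not made up. A row lasts 1/10 s, in which the tool goes at most 50 mm and 8.59 degrees, less where a joint would pass 70% of its speed; a pose out of reach is approached as far as the arm can. A call is refused whole if a number of a shift passes 5 or a number of a turn 0.15, either way. A call with a gripper value outside its range is refused whole. OPENING is the closure, from -1 (fully open) to 1 (shut), set as the call begins (- or left out, the last holds). The fingers move at their own pace and stop on an object; FORCE is the grip in N (left out, the last holds). Time passes only in rows, so rows that do not move let the fingers close, or fill a call up. It gives the time, the measured TCP pose, the force, the opening and the grip force at its end, in the units of the state.
- bot.read_state(): the state, without advancing time (a new reading comes with each control period).
- bot.snapshot(name): name is "scene" or "side" or "wrist"; returns a dict with "image" (384x512x3 uint8, red, green, blue), "z_map" (384x512 float32, mm along the optical axis (not along the pixel's ray), 0 where there is no reading), "fx", "fy", "cx", "cy" (pixels), "R" (3x3) and "t" (3): a world point X has camera coordinates R X + t; the wrist camera has in their place "tool_from_camera" (4x4, takes a point from camera to tool coordinates, whose origin is the TCP and whose axes are the flange's). Camera axes: x right, y down, z forward; pixel columns grow to the right and rows downward; lengths in mm; the calibration is good to about 2 mm. A picture is of the moment at which its call begins: read the wrist's pose just before it.
- bot.sign_off(): hands the job in; it is judged then, once.
Trained networks look in a picture, given as the dict that the camera call returned (one of the last four; its "shot" number tells which), for a name from the list of things; names that differ only in an ending like _2 or _b are one class to them, and where a whole thing is asked for, a point or a joint stands for the part that bears it (a point fixed in the world has none). Each returns a list of dicts, best first, with "conf" (0 to 1); they miss things now and then, are a little off and sometimes report something else, mostly with a low value. They report only what shows in the picture. A call takes as long as a camera call. They do not tell look-alikes from the thing itself.
- bot.cut_out(picture, name): "region" (384x512 bool, what is visible of it) and "rect" ([left, top, right, bottom] in pixels, round what is visible of it).
The state is a dict: "time": time; "q": joint angles; "qvel": joint speeds; "joint_efforts": joint torques, N m; "ee_pos": TCP position; "orientation": TCP orientation; "wrist_force": force on the tool from outside, world axes, zero at the start; "wrist_torque": the same for the moment, N m; "gripper_width": finger opening in mm; "grasp_force": force on a finger pad.
Only numpy, scipy, OpenCV 4.12 (cv2) and the standard library are available. Lean on these libraries where they do the work, as an engineer would, in place of code of your own. Each camera call takes 0.05 s, during which the arm holds its last target. There are 200 camera calls.

## Working session

There is one attempt and no reset: what is moved stays moved. The work goes in short steps, Python scripts to look and compute and a shell command to move; the robot and the scene stay as the last step left them, time stands still between calls to the robot, and variables do not carry over. Pictures are saved under pics/ and viewed, at most 10 in all, crops included, and the job is handed in when it is done.

```bash
mkdir -p pics
cat > h.py <<'E'
import numpy as np, cv2
from cell import bot
def pts(p,mask):
    v,u=np.nonzero(mask&(p['z_map']>0)); z=p['z_map'][v,u]
    c=np.stack([(u-p['cx'])/p['fx']*z,(v-p['cy'])/p['fy']*z,z],1)
    if 'R' in p: return (c-p['t'])@np.array(p['R'])
    s=p['state']; from scipy.spatial.transform import Rotation as Ro
    T=np.array(p['tool_from_camera']); c=c@T[:3,:3].T+T[:3,3]
    return c@Ro.from_euler('xyz',s['orientation']).as_matrix().T+np.array(s['ee_pos'])
def snap(n):
    s=bot.read_state(); p=bot.snapshot(n); p['state']=s; return p
def save(p,name,box=None,k=1):
    im=p['image']
    if box: im=im[box[1]:box[3],box[0]:box[2]]
    im=cv2.resize(im,None,fx=k,fy=k,interpolation=cv2.INTER_CUBIC)
    cv2.imwrite('pics/'+name,im[:,:,::-1])
E
python3 - <<'E'
from h import *
s=bot.read_state();print(s['time'],s['ee_pos'],s['orientation'],s['gripper_width'])
ims=[]
for n in ['scene','side']:
    p=snap(n); ims.append(p['image'])
    for k in ['wedge','stand','bare_stud','glue_bottle','coil','socket']:
        for d in bot.cut_out(p,k)[:3]:
            w=pts(p,d['region']); print(n,k,round(d['conf'],2),d['rect'],np.median(w,0).round(),w.min(0).round(),w.max(0).round())
cv2.imwrite('pics/a.png',cv2.resize(np.vstack(ims),None,fx=.78,fy=.78)[:,:,::-1])
E
```

```text
0.0 [6.74285158e+02 2.24551112e-02 2.37398186e+02] [-3.13934754e+00 -7.49758693e-05  1.57078967e+00] 88.48206571879881
scene wedge 0.77 [184.5, 145.1, 237.3, 170.9] [ 452. -170.   12.] [ 395. -250.   -3.] [503. -96.  24.]
scene wedge 0.58 [221.0, 203.1, 266.6, 227.9] [ 644. -102.    9.] [ 608. -155.   -3.] [675. -45.  19.]
scene wedge 0.58 [220.9, 249.0, 253.3, 314.2] [ 821. -144.   13.] [ 733. -189.   -4.] [891. -96.  25.]
scene stand 0.66 [258.5, 117.6, 366.6, 209.0] [540. 131.  29.] [347. -36.  -5.] [768. 231. 328.]
scene glue_bottle 0.63 [133.0, 146.3, 153.7, 172.3] [ 463. -357.   60.] [ 372. -403.   -3.] [ 473. -342.  115.]
scene socket 0.47 [348.4, 232.2, 357.9, 244.0] [756. 149.  34.] [744. 142.   8.] [763. 159.  48.]
side wedge 0.95 [246.8, 168.0, 258.7, 199.4] [637. -93.   7.] [ 606. -149.   -2.] [668. -43.  16.]
side wedge 0.75 [311.6, 161.7, 355.7, 193.1] [ 436. -169.    9.] [ 395. -245.   -1.] [ 497. -104.   22.]
side wedge 0.67 [164.3, 147.2, 219.0, 178.5] [ 813. -138.    9.] [ 732. -206.   -3.] [901. -95.  22.]
side stand 0.88 [231.9, 172.3, 339.8, 307.9] [528. 152.  28.] [ 426. -154.   -4.] [657. 233. 179.]
side glue_bottle 0.68 [333.5, 103.8, 349.2, 142.3] [ 448. -347.   50.] [ 427. -384.   -1.] [ 466. -340.  109.]
side coil 0.68 [275.0, 121.4, 294.5, 138.2] [ 603. -341.   20.] [ 572. -424.   -3.] [ 638. -322.   32.]
side socket 0.82 [161.7, 238.5, 176.5, 264.1] [744. 160.  28.] [736. 144.   0.] [756. 166.  46.]
```

View pics/a.png

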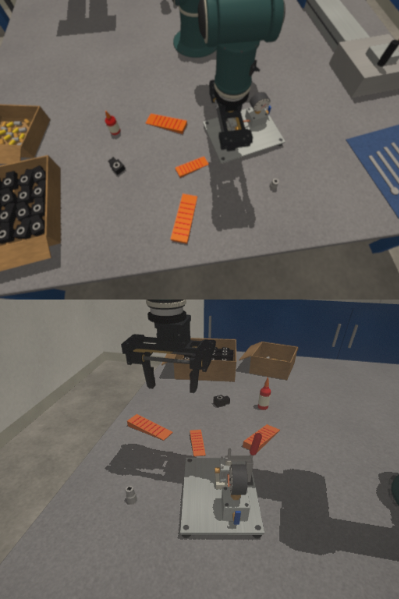

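Run:
```python
from h import *
for n in ['scene','side']:
    p=snap(n); hsv=cv2.cvtColor(p['image'],cv2.COLOR_RGB2HSV)
    for d in bot.cut_out(p,'wedge')[:3]:
        m=cv2.erode(d['region'].astype(np.uint8),np.ones((2,2)))>0
        # colour mask around rect
        l,t,r,b=[int(v) for v in d['rect']]; m=np.zeros(m.shape,bool); m[t-4:b+5,l-4:r+5]=1
        m&=(hsv[...,1]>150)&((hsv[...,0]<18)|(hsv[...,0]>172))&(hsv[...,2]>60)
        w=pts(p,m); w=w[(w[:,2]>-4)&(w[:,2]<25)]
        c,sz,a=cv2.minAreaRect(w[:,:2].astype(np.float32)); 
        box=cv2.boxPoints((c,sz,a)).round()
        print(n,'wedge',np.round(c),np.round(sz),round(a,1),box.tolist(),'z',np.percentile(w[:,2],[5,95]).round(1))
    d=bot.cut_out(p,'stand')[0]; w=pts(p,d['region']); w=w[(w[:,2]>24)&(w[:,2]<36)]
    c,sz,a=cv2.minAreaRect(w[:,:2].astype(np.float32)); print('plate',np.round(c),np.round(sz),a,cv2.boxPoints((c,sz,a)).round().tolist(),np.median(w[:,2]))
    if n=='scene': save(p,'b.png',(170,110,390,330),2.7)
    else: save(p,'c.png',(150,140,370,320),3)
```

```text
scene wedge [ 446. -172.] [151.  52.] 61.9 [[388.0, -227.0], [434.0, -252.0], [505.0, -118.0], [459.0, -93.0]] z [ 3.8 21.4]
scene wedge [ 812. -142.] [ 49. 151.] 71.1 [[733.0, -141.0], [876.0, -189.0], [891.0, -143.0], [749.0, -94.0]] z [ 4. 22.]
scene wedge [641. -98.] [ 38. 111.] 19.4 [[604.0, -52.0], [641.0, -157.0], [677.0, -144.0], [640.0, -40.0]] z [ 2.4 15.9]
plate [541.  98.] [182. 242.] 11.514104843139648 [[428.0, 198.0], [476.0, -39.0], [654.0, -2.0], [606.0, 234.0]] 28.328944034991117
side wedge [ 809. -142.] [ 53. 151.] 70.6 [[729.0, -141.0], [871.0, -192.0], [889.0, -142.0], [746.0, -92.0]] z [ 2.3 19.6]
side wedge [ 638. -100.] [ 36. 111.] 19.5 [[603.0, -53.0], [640.0, -158.0], [674.0, -146.0], [637.0, -41.0]] z [ 1.6 14.2]Traceback (most recent call last):
  File "<stdin>", line 12, in <module>
    return _quantile_unchecked(
        a, q, axis, out, overwrite_input, method, keepdims, weights)
    return _ureduce(a,
                    func=_quantile_ureduce_func,
    ...<5 lines>...
                    overwrite_input=overwrite_input,
                    method=method)
    r = func(a, **kwargs)
    result = _quantile(arr,
                       quantiles=q,
    ...<2 lines>...
                       out=out,
                       weights=wgt)
    slices_having_nans = np.isnan(arr[-1, ...])
                                  ~~~^^^^^^^^^
IndexError: index -1 is out of bounds for axis 0 with size 0
```

Run:
```python
from h import *
p=snap('scene'); q=snap('side')
a=cv2.resize(p['image'][120:250,205:385],None,fx=2.2,fy=2.2,interpolation=2); b=cv2.resize(q['image'][155:320,220:350],(396,502),interpolation=2)
b=b[:]; cv2.imwrite('pics/c.png',np.hstack([np.vstack([a,np.zeros((502-a.shape[0],396,3),np.uint8)]),b])[:,:,::-1])
hsv=cv2.cvtColor(q['image'],cv2.COLOR_RGB2HSV)
w=pts(q,np.pad(np.ones((40,20),bool),((163,181),(243,249)))&(hsv[...,1]>150)&(hsv[...,0]<18))
ax=np.array([-.33,.944]); s=(w[:,:2]-[640,-99])@ax
for lo in range(-60,60,20):
    k=(s>lo)&(s<lo+20); print(lo,w[k,2].mean().round(1) if k.any() else None)
d=[x for x in bot.cut_out(q,'stand')]
w=pts(q,d[0]['region']); k=(w[:,2]>24)&(w[:,2]<36); c,sz,a=cv2.minAreaRect(w[k,:2].astype(np.float32)); print(c,sz,a,cv2.boxPoints((c,sz,a)).round())
t=w[(w[:,2]>45)&(w[:,2]<170)]; u=.205; R=np.array([[np.cos(u),-np.sin(u)],[np.sin(u),np.cos(u)]]); l=(t[:,:2]-[541,98])@R
print('tall stuff local',np.percentile(l,[1,50,99],axis=0).round())
```

```text
-60 14.0
-40 11.8
-20 9.2
0 6.8
20 4.1
40 2.1
(537.4329223632812, 97.79435729980469) (180.29766845703125, 241.47337341308594) 11.626128196716309 [[425. 198.]
 [473. -39.]
 [650.  -2.]
 [601. 234.]]
tall stuff local [[-84. -40.]
 [-30.  67.]
 [  1. 112.]]
```

View pics/c.png

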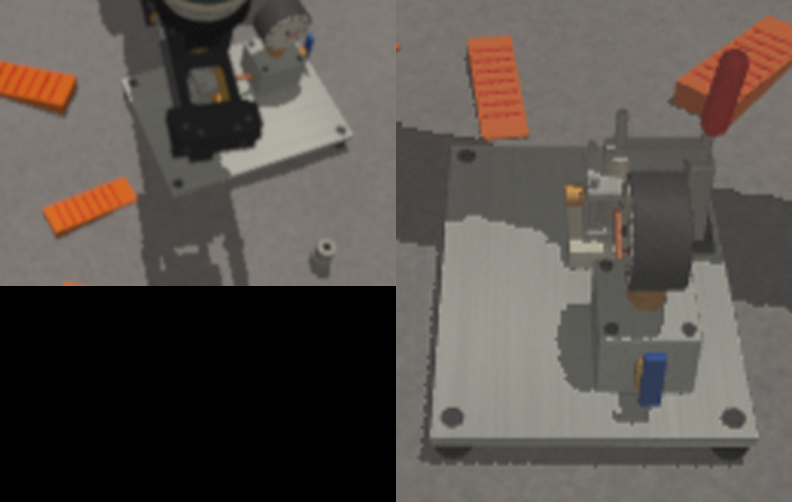

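The three orange wedges are at scene pixels (210,158) and (237,281), both 151x52 mm, and (244,215), 111x37 mm and 15 to 2 mm high. The last one fits the description, and its thin end faces the stand. The crop also shows the bare corner's screw at scene (286,203), with free plate around it.

```bash
python3 -m pendant '[-2,-0.5,0,-0.1,-2,-0.5,0,-0.1,-2,0,0,-0.1,0,0,0,0,0,0,0,0]' 0.3 3
cat > m.py <<'E'
from h import *
def meas(name=None):
    p=snap('wrist'); hsv=cv2.cvtColor(p['image'],cv2.COLOR_RGB2HSV)
    o=(hsv[...,1]>140)&((hsv[...,0]<18)|(hsv[...,0]>172))&(hsv[...,2]>50)
    n,lab,st,_=cv2.connectedComponentsWithStats(o.astype(np.uint8))
    for i in range(1,n):
        if st[i,4]<300: continue
        w=pts(p,lab==i); 
        if len(w)<100: continue
        # project to the wedge surface; fit rect
        c,sz,a=cv2.minAreaRect(w[:,:2].astype(np.float32))
        print('orange',st[i].tolist(),np.round(c,1),np.round(sz,1),cv2.boxPoints((c,sz,a)).round().tolist(),w[:,2].min().round(1),w[:,2].max().round(1))
    z=p['z_map']>0; m=np.zeros_like(z); m[:]=True
    w=pts(p,m); v,u=np.nonzero(m&z); g=np.full(z.shape+(3,),np.nan); g[v,u]=w; np.save('g.npy',g)
    for d in bot.cut_out(p,'bare_corner_top')[:1]+bot.cut_out(p,'stand')[:1]:
        print('net',round(d['conf'],2),d['rect'])
    pl=(g[...,2]>24)&(g[...,2]<36); k=pl.astype(np.uint8); n,lab,st,_=cv2.connectedComponentsWithStats(k); 
    i=1+np.argmax(st[1:,4]); w=g[lab==i]; c,sz,a=cv2.minAreaRect(w[:,:2].astype(np.float32))
    print('plate',np.round(sz),a,cv2.boxPoints((c,sz,a)).round(1).tolist(),np.median(w[:,2]).round(1))
    print('bench z',np.nanmedian(g[...,2][np.abs(g[...,2])<6]).round(2), 'state',p['state']['time'],np.round(p['state']['ee_pos'],1),np.round(p['state']['orientation'],3),np.round(p['state']['wrist_force'],1))
    if name: save(p,name,None,1.5)
    return p,g
E
python3 -c "
from m import *; meas('w1.png')"
```

```text
time: 1.6
ee_pos: [671.0, -60.0, 238.6]
orientation: [3.142, -0.001, 1.868]
wrist_force: [0.2, 0.1, -1.0]
gripper_width: 50.2
grasp_force: 0.0
orange [20, 139, 97, 103, 4424] [ 443.5 -171.5] [152.5  49.7] [[386.0, -228.0], [430.0, -251.0], [501.0, -115.0], [456.0, -92.0]] 1.0 24.1
orange [209, 139, 33, 86, 1535] [637.5 -97. ] [ 36.5 108.9] [[602.0, -52.0], [639.0, -154.0], [673.0, -142.0], [636.0, -40.0]] -0.5 16.7
orange [284, 203, 91, 73, 1819] [ 759.9 -112. ] [ 77.2 216.7] [[649.0, -83.0], [828.0, -205.0], [871.0, -141.0], [692.0, -19.0]] -0.3 307.6
net 0.63 [77.8, 0.0, 269.0, 108.0]
net 0.92 [76.9, 0.0, 266.9, 110.0]
plate [180. 112.] 11.837023735046387 [[450.79998779296875, 72.0999984741211], [473.79998779296875, -37.79999923706055], [650.2000122070312, -0.800000011920929], [627.2000122070312, 109.0999984741211]] 28.1
bench z -0.12 state 1.6 [671.  -60.  238.6] [ 3.142e+00 -1.000e-03  1.868e+00] [ 0.2  0.1 -1. ]
```

View pics/w1.png

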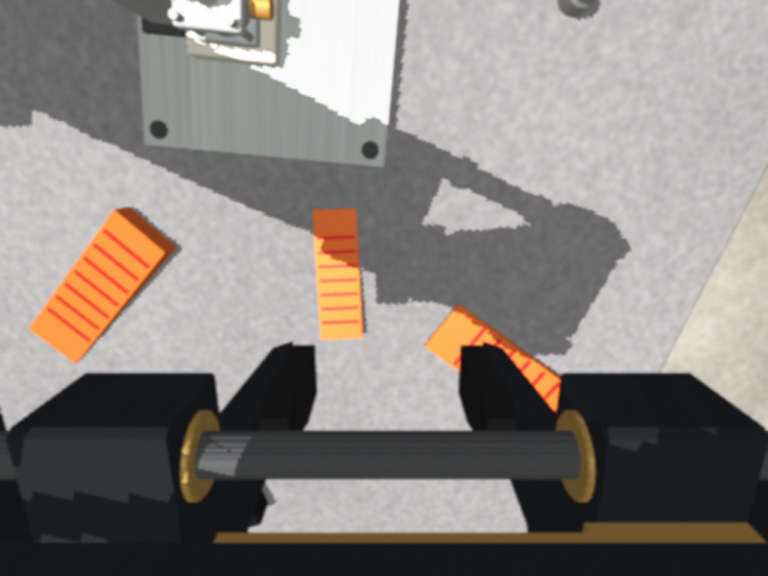

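The wrist view shows the wedge at pixels (339,273), thin end up, and the bare-corner screw at (370,150). The wedge sits about 20 mm out of line. I'll square it up by a light pinch while it stays flat on the bench.

```bash
python3 -m pendant '[-1.3,-2.15,0,-0.05,-1.26,-2.15,0,0,0,0,4,0,0,0,4.5,0,0,0,4.5,0]' 0.2 3
python3 -m pendant '[0,0,3,0,0,0,3,0,0,0,2,0,0,0,0,0,0,0,0,0]'
python3 -c "
from h import *
p=snap('wrist'); save(p,'w2.png',None,1.2); p=snap('side'); hsv=1
s=bot.read_state();print(s['ee_pos'],s['orientation'])"
```

```text
time: 2.25
ee_pos: [639.0, -97.4, 108.5]
orientation: [3.139, 0.001, 1.92]
wrist_force: [-0.1, 0.2, 0.0]
gripper_width: 35.1
grasp_force: 0.0
time: 2.75
ee_pos: [638.4, -97.3, 28.8]
orientation: [-3.141, -0.0, 1.921]
wrist_force: [-0.6, -1.3, -0.1]
gripper_width: 35.1
grasp_force: 0.0
[639.94688116 -97.86028894  30.5877103 ] [3.13898703e+00 1.50221684e-03 1.92102433e+00]
```

View pics/w2.png

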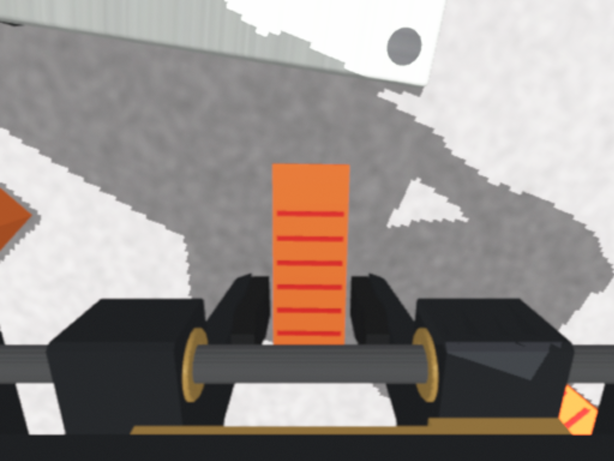

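Fingers are centred and square on the wedge (columns 272–350). I'll open wider, lower, and pinch lightly.

```bash
python3 -m pendant '[0,0,0,0,0,0,0,0,0,0,0,0,0,0,0,0,0,0,0,0]' -0.25 3
python3 -m pendant '[0,0,1,0,0,0,1,0,0,0,0.6,0,0,0,0,0,0,0,0,0]'
python3 -m pendant '[0,0,0,0,0,0,0,0,0,0,0,0,0,0,0,0,0,0,0,0]' 0.3 3
```

```text
time: 3.35
ee_pos: [638.5, -98.0, 28.9]
orientation: [3.141, 0.0, 1.921]
wrist_force: [-1.2, -0.1, 0.8]
gripper_width: 54.9
grasp_force: 0.0
time: 3.85
ee_pos: [637.9, -97.9, 1.8]
orientation: [-3.14, -0.001, 1.921]
wrist_force: [0.1, -0.7, 0.2]
gripper_width: 54.9
grasp_force: 0.0
time: 4.35
ee_pos: [638.4, -98.0, 2.7]
orientation: [-3.142, 0.0, 1.921]
wrist_force: [-0.2, -1.0, -1.0]
gripper_width: 35.8
grasp_force: 3.0
```

```bash
python3 -m pendant '[0.3,0.5,0,0,0.3,0.55,0,0,0.3,0.55,0,0,0.28,0.54,0,0,0,0,0,0.14]'
python3 -m pendant '[0,0,0,0,0,0,0,0,0,0,0,0,0,0,0,0,0,0,0,0]' -0.2
python3 -m pendant '[0,0,-3,0,-2,0,-5,0,-3,0,-5,0,-2,0,-3,0,0,0,0,0]'
python3 - <<'E'
from m import *
p,g=meas('w3.png')
E
```

```text
time: 4.85
ee_pos: [655.4, -78.6, 2.8]
orientation: [3.141, 0.0, 1.779]
wrist_force: [-0.5, 0.1, -0.8]
gripper_width: 35.7
grasp_force: 3.0
time: 5.35
ee_pos: [654.4, -79.7, 2.7]
orientation: [3.142, 0.0, 1.781]
wrist_force: [0.1, -0.4, 0.2]
gripper_width: 53.0
grasp_force: 0.0
time: 5.85
ee_pos: [672.3, -145.9, 159.2]
orientation: [3.131, 0.006, 1.779]
wrist_force: [0.9, 0.9, 0.8]
gripper_width: 52.6
grasp_force: 0.0
orange [234, 43, 41, 122, 4293] [654.  -78.8] [ 36.7 108.7] [[626.0, -29.0], [646.0, -136.0], [682.0, -129.0], [662.0, -22.0]] -1.5 17.7
orange [0, 75, 86, 149, 7285] [ 443.6 -171.6] [151.9  50.9] [[387.0, -228.0], [432.0, -251.0], [501.0, -115.0], [455.0, -92.0]] 0.6 24.2
orange [314, 141, 153, 109, 7063] [ 793.2 -135.5] [ 51.8 183.3] [[698.0, -128.0], [870.0, -191.0], [888.0, -143.0], [716.0, -79.0]] -1.2 229.7
net 0.57 [43.0, 1.4, 269.8, 11.5]
net 0.67 [42.9, 0.0, 268.0, 9.0]
plate [179.   5.] 11.86970329284668 [[473.6000061035156, -33.29999923706055], [474.6000061035156, -38.099998474121094], [649.5999755859375, -1.2999999523162842], [648.5999755859375, 3.5]] 27.5
bench z -0.11 state 5.85 [ 672.3 -145.9  159.2] [3.131 0.006 1.779] [0.9 0.9 0.8]
```

View pics/w3.png

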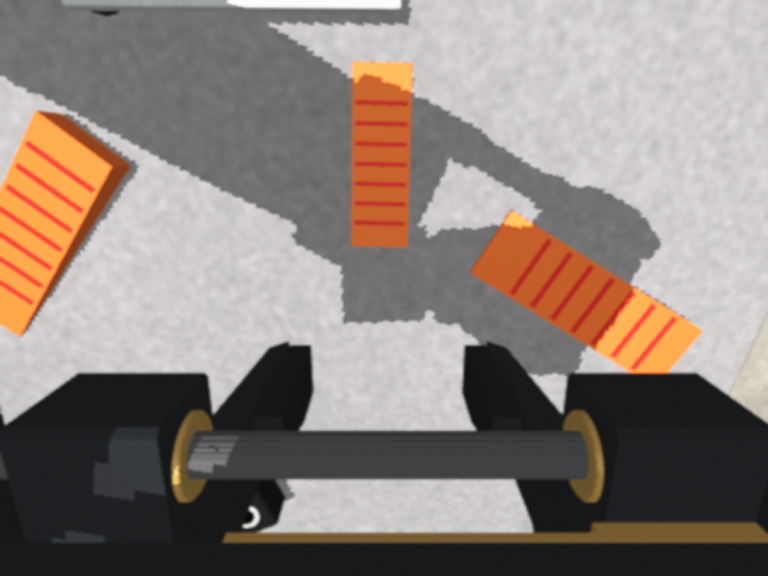

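Wedge (pixels 352–413 × 62–247) is now in line with the stud to about 0.3 mm, its origin about 89 mm short. Next: shut the fingers and lower them behind the thick end.

```bash
python3 -m pendant '[-1,0,3,0,0,0,3,0,0,0,3,0,0,0,2,0,0,0,0,0]' 1 10
python3 -m pendant '[0,0,2,0,0,0,1.5,0,0,0,1.3,0,0,0,0,0,0,0,0,0]'
python3 -m pendant '[0.5,0,0,0,0.5,0,0,0,0.4,0,0,0,0,0,0,0,0,0,0,0]'
python3 -c "
from h import *
for i in range(4):
  p=snap('wrist'); s=p['state'];print(s['ee_pos'].round(1) if hasattr(s['ee_pos'],'round') else s['ee_pos'],s['orientation'],s['wrist_force'])
save(p,'w4.png',None,1.2)"
```

```text
time: 6.5
ee_pos: [664.2, -149.7, 34.7]
orientation: [-3.13, -0.006, 1.782]
wrist_force: [-0.7, -0.1, 0.4]
gripper_width: 15.2
grasp_force: 0.0
time: 7.0
ee_pos: [669.3, -151.5, 0.4]
orientation: [-3.139, -0.002, 1.781]
wrist_force: [-16.8, 4.4, 35.4]
gripper_width: 0.3
grasp_force: 17.7
time: 7.5
ee_pos: [671.6, -143.2, 0.4]
orientation: [3.134, 0.009, 1.782]
wrist_force: [-3.4, -11.5, 20.6]
gripper_width: 0.3
grasp_force: 9.9
[ 6.716e+02 -1.432e+02  4.000e-01] [3.13377356 0.00921523 1.78218995] [ -3.42985554 -11.46603832  20.57440084]
[ 6.716e+02 -1.432e+02  4.000e-01] [3.13388895 0.00907512 1.78211867] [ -3.48315394 -12.20109497  19.82147077]
[ 6.716e+02 -1.432e+02  4.000e-01] [3.13387331 0.00905816 1.78202713] [ -3.80590554 -11.24846351  19.62473098]
[ 6.716e+02 -1.433e+02  4.000e-01] [3.13386116 0.00905883 1.78200525] [ -3.49955407 -11.1744721   20.11214011]
```

View pics/w4.png

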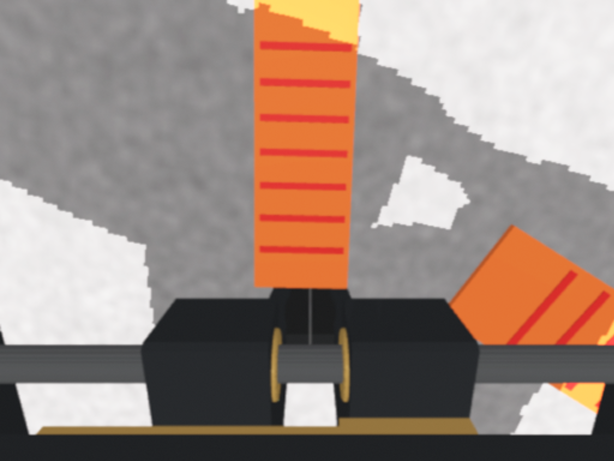

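Picture: shut fingers (col 310) just behind the thick end (cols 255–350, row 288), but they press on the bench. I'll raise them.

```bash
python3 -m pendant '[0,0,-0.4,0,0,0,-0.4,0,0,0,0,0,0,0,0,0,0,0,0,0]'
```

```text
time: 8.2
ee_pos: [666.5, -138.0, 1.2]
orientation: [-3.14, -0.001, 1.781]
wrist_force: [0.2, -1.0, -0.2]
gripper_width: 0.4
grasp_force: 0.2
```

```bash
python3 -m pendant '[0,0,-0.25,0,0.5,0,0,0,0.7,0,0,0,0.7,0,0,0,0.7,0,0,0]'
python3 -m pendant '[0.7,0,0,0,0.7,0,0,0,0.7,0,0,0,0.7,0,0,0,0.5,0,0,0]'
python3 -m pendant '[0,0,0,0,0,0,0,0,0,0,0,0,0,0,0,0,0,0,0,0]'
python3 - <<'E'
from m import *
p,g=meas('w5.png')
E
```

```text
time: 8.7
ee_pos: [661.3, -112.2, 4.4]
orientation: [-3.141, -0.0, 1.781]
wrist_force: [0.5, -0.4, 0.3]
gripper_width: 0.7
grasp_force: 0.1
time: 9.2
ee_pos: [654.6, -80.1, 4.5]
orientation: [-3.142, -0.0, 1.781]
wrist_force: [-0.5, -1.1, -0.0]
gripper_width: 0.5
grasp_force: 0.1
time: 9.7
ee_pos: [654.8, -81.1, 4.5]
orientation: [3.142, 0.0, 1.78]
wrist_force: [0.6, -0.1, 0.4]
gripper_width: 0.6
grasp_force: 0.0
orange [214, 0, 82, 235, 11607] [638.8 -22. ] [ 38.  108.3] [[609.0, 27.0], [631.0, -79.0], [668.0, -71.0], [646.0, 35.0]] -1.4 26.6
orange [390, 319, 108, 44, 3224] [733.5 -96.8] [ 47.8 145.8] [[659.0, -79.0], [783.0, -156.0], [808.0, -115.0], [684.0, -38.0]] 0.2 102.5
net 0.65 [0.0, 0.0, 296.1, 87.7]
net 0.78 [0.2, 0.0, 296.4, 86.9]
plate [111.  29.] 11.921533584594727 [[535.2000122070312, 4.900000095367432], [541.2999877929688, -23.700000762939453], [650.2000122070312, -0.699999988079071], [644.0999755859375, 27.899999618530273]] 27.7
bench z -0.15 state 9.7 [654.8 -81.1   4.5] [3.142 0.    1.78 ] [ 0.6 -0.1  0.4]
```

View pics/w5.png

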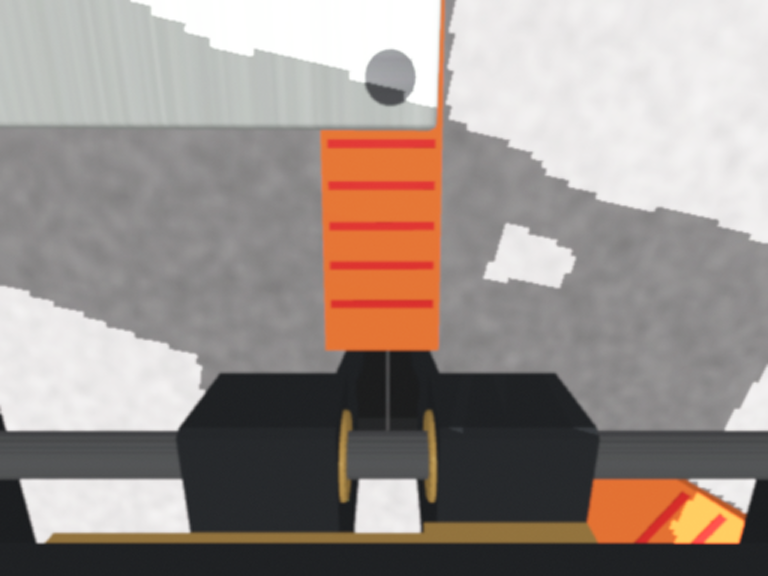

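The wedge is square and centred (cols 322–440) under the screw (390,77). Its origin is about 29 mm short, so I'll push on in smaller steps and watch the force.

```bash
python3 - <<'E'
import numpy as np
g=np.load('g.npy'); print(np.nanmedian(g[46:57,254:267].reshape(-1,3),0), np.nanmedian(g[226:232,220:290].reshape(-1,3),0))
E
python3 -m pendant '[0.3,0,0,0,0.3,0,0,0,0.3,0,0,0,0.3,0,0,0,0,0,0,0]'
python3 -m pendant '[0.2,0,0,0,0.2,0,0,0,0,0,0,0,0,0,0,0,0,0,0,0]'
```

```text
[635.79083805   8.66456219  28.05907776] [649.30565148 -66.24759349  15.49032429]
time: 10.35
ee_pos: [652.2, -68.7, 4.6]
orientation: [3.141, 0.0, 1.781]
wrist_force: [0.5, -0.8, -0.7]
gripper_width: 0.8
grasp_force: 0.5
time: 10.85
ee_pos: [651.5, -65.3, 4.6]
orientation: [3.141, 0.0, 1.781]
wrist_force: [0.9, -4.3, 0.0]
gripper_width: 0.1
grasp_force: 1.9
```

```bash
for i in 1; do python3 -m pendant '[0.1,0,0,0,0.1,0,0,0,0,0,0,0,0,0,0,0,0,0,0,0]'|sed -n '2p;4p'; done
python3 -m pendant '[0.1,0,0,0,0.1,0,0,0,0,0,0,0,0,0,0,0,0,0,0,0]'|sed -n '2p;4p'
python3 - <<'E'
from m import *
meas()
E
```

```text
ee_pos: [651.2, -63.7, 4.6]
wrist_force: [0.6, -5.8, -0.8]
ee_pos: [650.8, -61.9, 4.6]
wrist_force: [1.4, -5.7, -2.0]
orange [215, 0, 81, 238, 8011] [635.2  -3.5] [ 37.9 110.3] [[606.0, 47.0], [627.0, -61.0], [665.0, -54.0], [643.0, 54.0]] -1.0 28.4
orange [390, 323, 86, 40, 1907] [727.4 -80.7] [ 34.4 146.6] [[658.0, -51.0], [776.0, -138.0], [796.0, -111.0], [679.0, -23.0]] -1.4 102.9
net 0.83 [0.0, 0.0, 296.5, 139.4]
net 0.68 [0.0, 0.0, 296.4, 136.0]
plate [115.  48.] 11.840411186218262 [[527.7000122070312, 23.200000762939453], [537.5999755859375, -24.100000381469727], [650.0, -0.6000000238418579], [640.0999755859375, 46.79999923706055]] 28.8
bench z -0.18 state 11.85 [650.8 -61.9   4.6] [3.141e+00 1.000e-03 1.781e+00] [ 1.4 -5.7 -2. ]
```

```bash
python3 -m pendant '[0.1,0,0,0,0.1,0,0,0,0,0,0,0,0,0,0,0,0,0,0,0]'|sed -n '2p;4p'
python3 -m pendant '[0.1,0,0,0,0.1,0,0,0,0,0,0,0,0,0,0,0,0,0,0,0]'|sed -n '2p;4p'
```

```text
ee_pos: [650.5, -60.2, 4.6]
wrist_force: [1.2, -6.8, -1.4]
ee_pos: [650.1, -58.5, 4.6]
wrist_force: [2.6, -7.9, -1.7]
```

```bash
python3 -m pendant '[0.1,0,0,0,0.1,0,0,0,0,0,0,0,0,0,0,0,0,0,0,0]'|sed -n '2p;4p'
python3 -m pendant '[0.1,0,0,0,0.1,0,0,0,0,0,0,0,0,0,0,0,0,0,0,0]'|sed -n '2p;4p'
python3 - <<'E'
from m import *
p,g=meas()
import json
k=(g[...,2]>24)&(g[...,2]<36)
w=g[k];print('screw/plate z near corner',len(w))
w=w[(w[:,0]>560)]
A=np.c_[w[:,:2]-[636,8.6],np.ones(len(w))];print(np.linalg.lstsq(A,w[:,2],rcond=None)[0])
E
```

```text
ee_pos: [649.8, -56.9, 4.6]
wrist_force: [2.2, -8.7, -1.6]
ee_pos: [649.5, -55.1, 4.6]
wrist_force: [1.9, -8.5, -1.9]
orange [215, 0, 81, 238, 6731] [633.9   3.1] [ 37.9 110.8] [[604.0, 54.0], [626.0, -55.0], [663.0, -47.0], [642.0, 61.0]] -0.8 29.9
orange [390, 333, 67, 30, 1133] [721.4 -72.7] [ 26.9 138. ] [[660.0, -39.0], [766.0, -127.0], [783.0, -106.0], [677.0, -19.0]] -0.9 102.4
net 0.79 [3.3, 0.0, 294.7, 153.2]
plate [117.  55.] 12.183566093444824 [[524.0999755859375, 28.799999237060547], [535.7000122070312, -25.0], [650.2999877929688, -0.20000000298023224], [638.7000122070312, 53.5]] 29.4
bench z -0.16 state 14.0 [649.5 -55.1   4.6] [3.141e+00 2.000e-03 1.781e+00] [ 1.9 -8.5 -1.9]
screw/plate z near corner 45744
[ 2.38524005e-03 -1.67344096e-03  2.95520792e+01]
```

```bash
python3 -m pendant '[0.1,0,0,0,0.1,0,0,0,0,0,0,0,0,0,0,0,0,0,0,0]'|sed -n '2p;4p'
python3 -m pendant '[-0.3,0,0,0,-0.5,0,0,0,-2,0,-1,0,-2,0,-4,0,0,0,-4,0]'
python3 -m pendant '[0,0,0,0,0,0,0,0,0,0,0,0,0,0,0,0,0,0,0,0]'
python3 - <<'E'
from m import *
p,g=meas('w6.png')
w=g[(g[...,2]>24)&(g[...,2]<36)]; w=w[(w[:,0]>480)&(w[:,1]<40)]
A=np.c_[w[:,:2]-[636,8.6],np.ones(len(w))];print(np.linalg.lstsq(A,w[:,2],rcond=None)[0])
E
```

```text
ee_pos: [649.1, -53.5, 4.6]
wrist_force: [2.7, -9.9, -1.9]
time: 15.15
ee_pos: [658.1, -101.0, 94.9]
orientation: [-3.14, -0.0, 1.779]
wrist_force: [0.9, -1.0, -0.1]
gripper_width: 0.5
grasp_force: 0.0
time: 15.65
ee_pos: [657.2, -98.1, 92.6]
orientation: [-3.139, -0.001, 1.781]
wrist_force: [-0.0, -0.3, -0.2]
gripper_width: 0.6
grasp_force: 0.0
orange [233, 0, 52, 127, 3244] [635.7  -2.2] [35.3 82.7] [[610.0, 35.0], [627.0, -46.0], [661.0, -39.0], [645.0, 42.0]] 4.3 22.8
orange [0, 140, 62, 132, 2225] [ 485.  -122.1] [175.7  80.3] [[394.0, -154.0], [450.0, -212.0], [576.0, -90.0], [520.0, -32.0]] -0.0 157.8
orange [339, 213, 148, 75, 3641] [ 763.  -114.2] [ 52.4 207. ] [[658.0, -93.0], [845.0, -183.0], [868.0, -135.0], [681.0, -46.0]] -1.3 179.4
orange [431, 319, 74, 19, 354] [ 795.  -132.1] [ 40.2 236.7] [[681.0, -93.0], [889.0, -207.0], [908.0, -171.0], [701.0, -58.0]] -0.2 174.1
net 0.58 [0.0, 0.7, 282.6, 66.8]
net 0.79 [0.2, 0.0, 279.9, 65.0]
plate [179.  36.] 11.795865058898926 [[467.29998779296875, -1.7999999523162842], [474.70001220703125, -37.29999923706055], [649.7999877929688, -0.699999988079071], [642.4000244140625, 34.79999923706055]] 29.5
bench z -0.16 state 15.65 [657.2 -98.1  92.6] [-3.139e+00 -1.000e-03  1.781e+00] [-0.  -0.3 -0.2]
[1.62845558e-03 4.17436637e-03 2.95941253e+01]
```

View pics/w6.png

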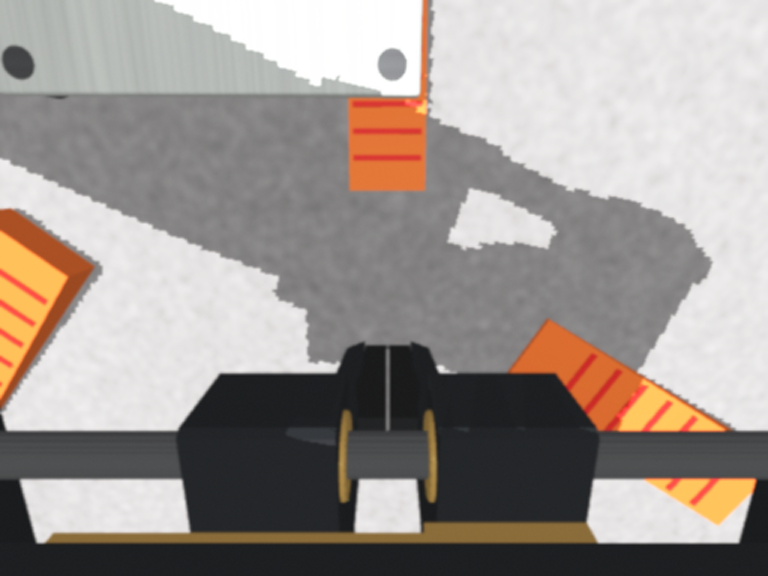

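The wedge thick end lies at row 190, centred under the screw (392,64). The plate corner has not shifted and the push was 9.9 N. Next, the fingertip press on the screw.

```bash
python3 -m pendant '[3,0,0,0,4,0.1,0,0,3.9,0,0,0,0,0,2.5,0,0,0,2,0]'
python3 -m pendant '[0,0,1,0,0,0,0.4,0,0,0,0,0,0,0,0,0,0,0,0,0]'
python3 -m pendant '[0,0,0.1,0,0,0,0.1,0,0,0,0,0,0,0,0,0,0,0,0,0]'
```

```text
time: 16.3
ee_pos: [636.8, 10.1, 49.3]
orientation: [3.141, 0.0, 1.783]
wrist_force: [-0.1, -0.3, 0.5]
gripper_width: 0.4
grasp_force: 0.0
time: 16.8
ee_pos: [637.8, 8.1, 36.7]
orientation: [3.14, 0.0, 1.78]
wrist_force: [-0.6, -1.3, -0.4]
gripper_width: 0.6
grasp_force: 0.0
time: 17.3
ee_pos: [636.7, 8.4, 33.5]
orientation: [-3.142, -0.0, 1.781]
wrist_force: [0.1, -0.1, 0.7]
gripper_width: 0.4
grasp_force: 0.0
```

```bash
python3 -m pendant '[0,0,0.1,0,0,0,0.1,0,0,0,0.1,0,0,0,0,0,0,0,0,0]'|sed -n '2p;4p'
python3 -m pendant '[0,0,0.05,0,0,0,0.05,0,0,0,0,0,0,0,0,0,0,0,0,0]'|sed -n '2p;4p'
```

```text
ee_pos: [636.7, 8.4, 30.4]
wrist_force: [-0.5, -0.2, 0.4]
ee_pos: [636.8, 8.4, 30.2]
wrist_force: [-2.5, 0.6, 5.0]
```

```bash
python3 -m pendant '[0,0,0.05,0,0,0,0.05,0,0,0,0,0,0,0,0,0,0,0,0,0]'|sed -n '2p;4p'
python3 -m pendant '[0,0,0.03,0,0,0,0,0,0,0,0,0,0,0,0,0,0,0,0,0]'|sed -n '2p;4p'
```

```text
ee_pos: [636.8, 8.4, 30.1]
wrist_force: [-4.4, -0.1, 10.1]
ee_pos: [636.9, 8.4, 30.1]
wrist_force: [-5.6, -1.0, 10.6]
```

At 10.6 N the corner stayed at 30.1 mm (30.2 mm at 5 N), so it no longer gives. Lifting away.

```bash
python3 -m pendant '[0,0,-0.3,0,0,0,-1,0,0,0,-3,0,-2,0,-4,0,-4,0,-3,0]'
python3 -m pendant '[-4,0,-2,0,-3,0,0,0,0,0,0,0,0,0,0,0,0,0,0,0]'
python3 -m pendant '[0,0,0,0,0,0,0,0,0,0,0,0,0,0,0,0,0,0,0,0]'
python3 - <<'E'
from m import *
p,g=meas('w7.png')
w=g[(g[...,2]>24)&(g[...,2]<36)]; w=w[(w[:,0]>480)&(w[:,1]<40)]
A=np.c_[w[:,:2]-[636,8.6],np.ones(len(w))];print(np.linalg.lstsq(A,w[:,2],rcond=None)[0])
E
```

```text
time: 19.8
ee_pos: [649.6, -48.6, 143.5]
orientation: [3.14, -0.001, 1.784]
wrist_force: [2.5, -0.2, 0.3]
gripper_width: 0.4
grasp_force: 0.0
time: 20.3
ee_pos: [663.1, -117.8, 160.5]
orientation: [-3.14, -0.001, 1.781]
wrist_force: [0.1, 0.5, 1.0]
gripper_width: 0.4
grasp_force: 0.0
time: 20.8
ee_pos: [663.9, -118.5, 161.2]
orientation: [3.142, -0.0, 1.781]
wrist_force: [0.2, 0.4, 0.3]
gripper_width: 0.8
grasp_force: 0.0
orange [235, 0, 41, 53, 327] [631.2  14.8] [36.4 42.7] [[609.0, 32.0], [618.0, -10.0], [654.0, -2.0], [644.0, 40.0]] -0.5 22.2
orange [235, 59, 41, 38, 1371] [640.2 -27. ] [36.8 31.8] [[619.0, -15.0], [626.0, -46.0], [662.0, -39.0], [655.0, -8.0]] 0.4 17.2
orange [0, 109, 98, 137, 7216] [ 443.5 -171.4] [151.7  50.6] [[386.0, -227.0], [431.0, -250.0], [501.0, -116.0], [456.0, -92.0]] 0.2 24.5
orange [316, 170, 149, 112, 5810] [ 808.9 -141.1] [ 49.3 151.4] [[729.0, -140.0], [873.0, -189.0], [889.0, -142.0], [745.0, -93.0]] -0.7 22.8
net 0.69 [48.9, 0.0, 276.7, 48.8]
net 0.7 [48.1, 0.0, 273.4, 44.7]
plate [180.  34.] 11.988565444946289 [[466.6000061035156, -4.699999809265137], [473.70001220703125, -38.20000076293945], [649.7000122070312, -0.800000011920929], [642.5999755859375, 32.599998474121094]] 29.5
bench z -0.1 state 20.8 [ 663.9 -118.5  161.2] [ 3.142 -0.     1.781] [0.2 0.4 0.3]
[9.03049128e-04 8.61532083e-03 2.96289249e+01]
```

View pics/w7.png

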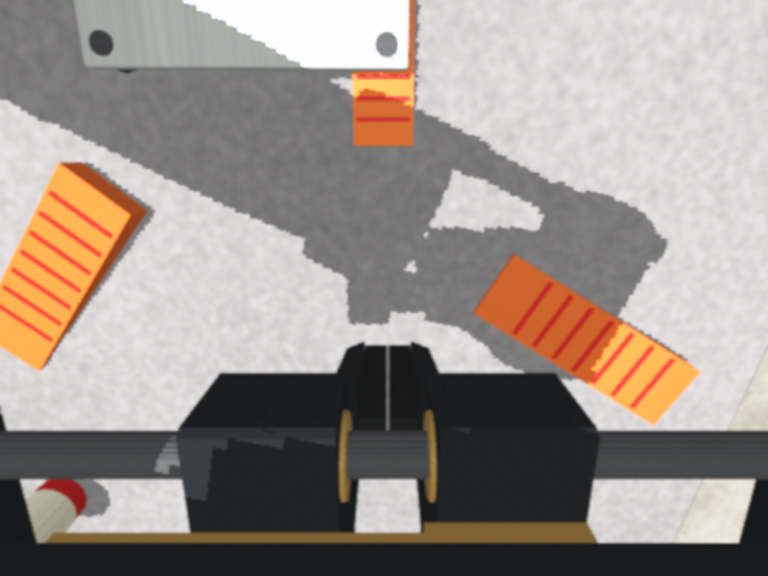

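The wedge is still under the stud (end at row 146, screw at (386,44)). The plate is level to within measurement, nothing else has moved, and the hand is clear.

```bash
python3 -c "
from cell import bot; print(bot.sign_off())"
```

```text
the job is handed in; nothing more can be done
None
```

The wedge sits under the bare stud and carries the load (final push about 10 N). The corner did not give under a 10.6 N fingertip press, the stand did not shift, and I handed the job in with the hand clear, after about 21 s; to line the wedge up first, I slid it about 25 mm along the bench in a light 3 N pinch, without lifting it.

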